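Wedge the phone tight in the repair fixture

ROBOT

A 6-joint arm with a two-finger parallel gripper is mounted at the origin on the work surface. World frame = base frame: x ahead of the robot, y to its left, z up, the work surface at z = 0. Lengths are in m, angles in rad, forces in N, time in s.
With the tool pointing down it reaches from about 0.35 to 0.975 m from the base axis. Payload 4.9 kg.
Tool frame: the origin (TCP) lies midway between the tips of the shut fingers; the grasp point (between the pads) lies 19 mm behind it; z points along the fingers, y is the line along which they close (so a half turn about z gives the same grasp; the last joint's range is limited). The gripper opens to 85 mm and grips with 20 to 120 N. Pads are 22 mm wide; open, the fingers measure 114 mm over their backs; the gripper's body (76 mm by 85 mm) begins 54 mm behind the grasp point. The pads swing forward as they close: fully open they stand 13 mm farther back than shut.
Start: joints at [1.067, 0.053, 1.613, -0, 1.476, -0.119], TCP at [0.235, 0.579, 0.192] pointing down, gripper open.
Joint ranges: [-3.01, 3.01], [-1.01, 2.22], [0.06, 2.58], [-1.02, 4.17], [0.09, 2.62], [-3.14, 3.14]. Speed limits (rad/s): [2.57, 2.57, 3.14, 3.14, 3.14, 3.14].

INTERFACE

Orientations are given as a unit quaternion [w, x, y, z].
In Python, from plant import state, grab_frame, job_done, cut_out, place_of gives the robot as it stands.
- The arm moves only by the tool jog_arm, never from a script. Its argument "motion" is text: rows parted by semicolons, each of 7 numbers parted by spaces: the opening in per cent of the stroke, from 0 (shut) to 100 (fully open), then the shift along the tool's x, y, z as a fraction of full scale, then the turn, a rotation vector about the tool's x, y, z as a fraction of full scale. A call has exactly 5 rows; each row is the pose to reach, as a shift and turn from the pose commanded when the call began, along the tool's axes at that moment; what a row does not reach only later rows make up. Full scale, the value 1, is 50 cm for a shift and 1.5 rad for a turn. A row lasts 1/8 s, in which the tool goes at most 62.5 mm and 10.7 degrees, less where a joint would pass 70% of its speed; a pose out of reach is approached as far as the arm can. A call with a number of a shift or a turn outside -1 to 1 is refused whole. A call with a gripper value outside its range is refused whole. The fingers move at their own pace and stop on an object; the grip force is fixed at half the most. Time passes only in rows, so rows that repeat a pose let the fingers close, or fill a call up. It gives the time, the measured TCP pose, the force, the opening and the grip force at its end, in the units of the state.
- state(): the state, without advancing time (a new reading comes with each control period).
- grab_frame(name): name is "scene" or "top" or "wrist"; returns a dict with "color" (384x512x3 uint8, red, green, blue), "range_z" (384x512 float32, m along the optical axis (not along the pixel's ray), 0 where there is no reading), "intrinsics" (3x3 intrinsics, pixels), "world_from_camera" (4x4, takes a point from camera to world coordinates). Camera axes: x right, y up, looking along -z (the intrinsics and any distortion apply to the point x, -y, -z); pixel columns grow to the right and rows downward; lengths in m; the calibration is good to about 2 mm. A picture is of the moment at which its call begins.
- job_done(): hands the job in; it is judged then, once.
Trained networks look in the newest picture that a camera, given by its name, has taken for a name from the list of things; names that differ only in an ending like _2 or _b are one class to them, and where a whole thing is asked for, a point or a joint stands for the part that bears it (a point fixed in the world has none). Each returns a list of dicts, best first, with "p" (0 to 1); they miss things now and then, are a little off and sometimes report something else, mostly with a low value. They report only what shows in the picture. A call takes as long as a camera call.
- cut_out(camera, thing): "pixels" (384x512 bool, what is visible of it).
- place_of(camera, thing): "at" ([x, y, z] in m, in world coordinates, good to about 4 mm: a listed point, or the origin of a listed thing).
The state is a dict: "time": time; "joint_pos": joint angles; "joint_vel": joint speeds; "joint_efforts": joint torques, N m; "tool_pos": TCP position; "tool_rot": TCP orientation; "contact_force": force on the tool from outside, world axes, zero at the start; "ft_torque": the same for the moment, N m; "gripper_width": opening from 0.0 (shut) to 1.0 (fully open); "grasp_force": force on a finger pad.
Only numpy, scipy, OpenCV 4.12 (cv2) and the standard library are available. Lean on these libraries where they do the work, as an engineer would, in place of code of your own. Each camera call takes 0.05 s, during which the arm holds its last target. There are 200 camera calls.

TASK

The phone lies loose in the bay of the repair fixture. Take the tapered key by its orange head from the grey stand, start it upright, point down, in the slot between the fixture's steel back stop and its blue jaw, and let go of it there; then tap or press its head down from above until it is wedged tight and the jaw clamps the phone firmly - feel for it, since the slot's width is not known exactly and too hard a push cracks the phone. Leave the key standing tight in the slot, and leave the phone and the other things on the bench alone.

Things in the scene. Friction and masses are not known exactly. Their poses are not given: they have to be found in the camera images.
- key: Loose wedge key, 80 mm tall, about 0.05 kg, hanging upright in the stand. Origin: tip (lower end); z up. Aluminium shank z 0 to 54 mm, 20 mm wide in x, centred; its -y face is upright at y = -5 mm, its +y face slopes 1 in 6 from y = -1 mm at the tip (4 mm thick) to y = +8 mm at the head. Orange head z 54 to 80 mm, 36 mm (x) by 22 mm (y), centred on the origin; grip it across y.
- key_top (a point): Middle of the top of the key's orange head, 80 mm straight above the key's origin. When the key is tight, its head still stands well clear of the jaw; let go, it stays wedged by friction.
- stand: Fixed grey plastic stand, 70 x 50 mm, 65 mm tall, with an upright through hole in which the key hangs; the head's underside rests on its top. Origin: centre of its underside, on the bench.
- fixture: Fixed aluminium phone clamp, base plate 170 x 170 x 15 mm (x -85 to 85, y -45 to 125 mm). Origin: on the bench under the middle of the key slot; z up. From -y to +y: dark steel back stop, key slot, blue jaw (nose at y = 25 mm), phone, phone stop faced with firm rubber (y = 97 mm). The key goes in with its x and y axes along the fixture's.
- slot (a point): Mouth of the key slot, 68 mm above the fixture's origin, level with the tops of jaw, back stop and cheeks. At the start the mouth is about 8 mm wide in y (-5 to +3 mm from here) and 26 mm in x, between two aluminium cheeks. The slot is 53 mm deep. The tip of a tight key stands about 34 mm below the mouth (22 to 48 mm).
- stop_edge (a point): Nominal top edge of the back stop's upright face, 5 mm to -y of slot. The back stop is a 60 mm wide dark steel block bolted in long holes: it may really stand up to 1.6 mm either way in y from this nominal point (not measured).
- jaw: Blue jaw, 60 mm wide, sliding along the fixture's y (stiffly, about 2 N friction, no spring, starts fully back). Its frame coincides with the fixture's at the start and moves to +y as the key drives it, 1 to 2 mm until the phone is clamped. The clamp must end above 6 N; the phone cracks above 28 N.
- wedge_face (a point): Middle of the top edge of the jaw's steel wedge face, which leans 1 in 6 to match the key's sloping face. A slow, steady push on the head clamps the phone with about 0.6 to 1 times the push: 14 to 20 N of push is right, and it stays clamped when let go. The push rises from about 4 N to 18 N over the last 3 to 8 mm of travel.
- phone: Loose black smartphone, 146 x 71 x 8 mm, 0.18 kg, lying flat in the bay with about 0.5 mm play on either side. Origin: centre of its underside, 15 mm above the bench.
- spool: Bystander: aluminium solder spool, 52 mm across, 42 mm tall. Origin: centre of its underside.
- flux: Bystander: blue flux bottle with a red cap, 36 mm across, 75 mm tall. Origin: centre of its underside.
- jar: Bystander: amber glass jar with a steel lid, 44 mm across, 55 mm tall. Origin: centre of its underside.

How it is judged:
On the way, in this order (a step that is already met when the one before it is completed fails the run):
1. the key stands in the slot, at least 8 mm deep and within about 11 degrees of upright, let go by the fingers (z of key in the frame of slot between -0.052 and -0.008 m and horizontal distance between key and slot below 0.008 m and angle between key's own z axis and vertical below 0.2 rad and contact force between the fingers and key below 0.1 N), for 0.2 s.
2. the key is driven until the jaw clamps the phone with more than 6 N (contact force between jaw and phone above 6 N), for 0.2 s.
At the end, for the whole second after the job is handed in: The key stands in the slot (tip 8 to 52 mm below the mouth and within 8 mm of its middle, upright within 0.08 rad), let go and at rest, wedged with more than 6 N so that the jaw presses the phone with more than 6 N; the phone lies flat (within 0.05 rad) and at rest (z of key in the frame of slot between -0.052 and -0.008 m and horizontal distance between key and slot below 0.008 m and angle between key's own z axis and vertical below 0.08 rad and contact force between jaw and phone above 6 N and contact force between key and jaw above 6 N and linear speed of each of key, phone below 0.01 m/s and angle between phone's own z axis and vertical below 0.05 rad); the robot touches nothing.
It fails at once if the phone is cracked: the jaw presses it with more than 28 N (contact force between jaw and phone above 28 N).
It fails at once if the robot presses on the phone itself (more than 3 N) (contact force between any of the arm, the fingers and phone above 3 N).
It fails at once if the phone is moved more than 12 mm (distance of phone from where it was at the start of the episode above 0.012 m).
It fails at once if the spool, the flux bottle or the jar is moved more than 15 mm (distance of any of spool, flux, jar from where it was at the start of the episode above 0.015 m).
It also fails if it takes over 61 s, if anything falls off the work surface, if the arm or the gripper's body presses on something with over 40 N, if the wrist force passes 120 N, or if a joint passes its speed limit or range.

## Working session

There is one attempt and no reset: what is moved stays moved. The work goes in short steps, Python scripts to look and compute and a tool call to move; the robot and the scene stay as the last step left them, time stands still between calls to the robot, and variables do not carry over. Pictures are saved under pics/ and viewed, at most 10 in all, crops included, and the job is handed in when it is done.

Besides the shell and the picture viewer there is one more tool, called after "Request:" as name(argument=value, ...) on one line, values as JSON. jog_arm: Moves the arm, as the interface text tells. Shift numbers are shares of 50 cm and turn numbers shares of 1.5 rad, none past 1 either way. Its arguments: {"type":"object","properties":{"motion":{"type":"string"}},"required":["motion"]}

```bash
mkdir -p pics; ls; python3 - <<'E'
from plant import *
import cv2,numpy as np
s=state();print(s['time'],s['tool_pos'],s['tool_rot'],s['contact_force'])
ims=[]
for c in ['scene','top']:
    f=grab_frame(c);np.savez('f_'+c,**f);ims.append(f['color'])
    for t in ['key','key_top','stand','fixture','slot','stop_edge','wedge_face','phone','spool','flux','jar']:
        r=place_of(c,t)
        print(c,t,[(round(q['p'],2),np.round(q['at'],4).tolist()) for q in r[:2]])
cv2.imwrite('pics/a.png',cv2.resize(np.hstack(ims)[:,:,::-1],(800,300)))
E
```

```text
pics
0.0 [0.23425658 0.57867091 0.19024763] [-3.29082767e-04  1.91205976e-01  9.81549388e-01 -9.82774384e-04] [-0.74682606 -0.04140066 -0.2346587 ]
scene key []
scene key_top [(0.53, [0.5621, -0.2626, 0.0901])]
scene stand [(0.97, [0.5642, -0.2584, 0.0006]), (0.54, [0.5458, 0.1844, 0.0144])]
scene fixture [(0.55, [0.562, 0.1255, 0.0029])]
scene slot [(0.72, [0.5589, 0.1307, 0.0669])]
scene stop_edge [(0.67, [0.5648, 0.1189, 0.0721])]
scene wedge_face [(0.73, [0.5607, 0.1254, 0.073])]
scene phone [(0.83, [0.5464, 0.1853, 0.0128])]
scene spool [(0.63, [0.3723, -0.1133, -0.0018])]
scene flux [(0.57, [0.6666, -0.1359, 0.008])]
scene jar [(0.6, [0.6859, -0.2623, -0.0016])]
top key [(0.62, [0.5609, -0.2601, 0.013])]
top key_top [(0.68, [0.5618, -0.2622, 0.0912])]
top stand [(0.87, [0.5631, -0.2576, 0.0])]
top fixture [(0.66, [0.5622, 0.1195, -0.0016])]
top slot [(0.87, [0.5639, 0.1294, 0.0686])]
top stop_edge [(0.91, [0.5625, 0.1187, 0.0662])]
top wedge_face [(0.57, [0.5592, 0.1281, 0.0635])]
top phone [(0.95, [0.5519, 0.1799, 0.0139])]
top spool [(0.76, [0.375, -0.1048, 0.0])]
top flux [(0.76, [0.6669, -0.1349, -0.0008])]
top jar [(0.92, [0.6829, -0.2667, -0.0007])]
```

View pics/a.png

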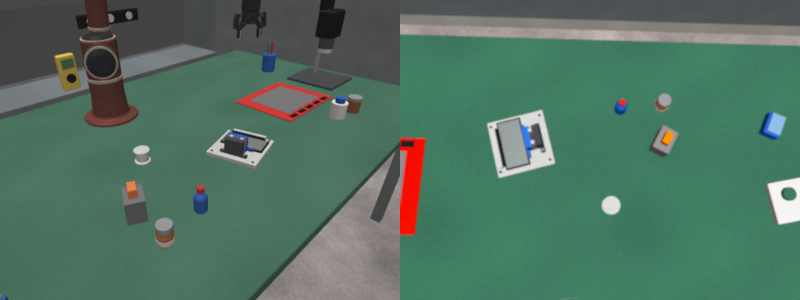

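The scene shows the fixture (scene px ~240,147) with the key on its stand (133,200). In the top view, image left is world +y, the fixture is turned about 10° and the key about 25°. I'll measure the yaws from depth.

```bash
cat > h.py <<'E'
import numpy as np,cv2
def cloud(f):
    K=f['intrinsics'];d=f['range_z'];v,u=np.mgrid[:d.shape[0],:d.shape[1]]
    p=np.stack([(u-K[0,2])/K[0,0]*d,-(v-K[1,2])/K[1,1]*d,-d],-1)
    T=f['world_from_camera'];return p@T[:3,:3].T+T[:3,3]
def rect(P,m):
    q=(P[m][:,:2]*1000).astype(np.float32);r=cv2.minAreaRect(q)
    e=cv2.boxPoints(r);l=max([(np.linalg.norm(e[i]-e[i-1]),*(e[i]-e[i-1])) for i in range(4)])
    return np.round(r[0],1),np.round(r[1],1),'long-axis deg',round(np.degrees(np.arctan2(l[2],l[1]))%180,1),m.sum(),'z',np.median(P[m][:,2]).round(4)
def masks(f):
    P=cloud(f);c=f['color'].astype(int);R,G,B=c[...,0],c[...,1],c[...,2]
    near=lambda x,y,r:(np.hypot(P[...,0]-x,P[...,1]-y)<r)&(f['range_z']>0)
    return P,R,G,B,near
E
python3 - <<'E'
from h import *
f=np.load('f_top.npz');P,R,G,B,near=masks(f)
print('head',rect(P,near(.562,-.262,.04)&(R>150)&(B<90)&(P[...,2]>.08)))
print('stand',rect(P,near(.562,-.26,.06)&(P[...,2]>.05)&(P[...,2]<.075)))
n=near(.555,.16,.16)
print('plate',rect(P,n&(P[...,2]>.008)&(R>G*0.9)))
print('phone',rect(P,near(.55,.18,.1)&(abs(P[...,2]-.023)<.004)&(R<140)&(abs(R-G)<15)))
print('blue',rect(P,n&(B>R+60)&(P[...,2]>.04)))
print('tall',rect(P,n&(P[...,2]>.055)))
from plant import *
E
```

```text
head (array([ 558.4, -258.8]), array([22.2, 34.6]), 'long-axis deg', np.float32(153.4), np.int64(166), 'z', np.float64(0.09))
stand (array([ 559.3, -258.4]), array([50.4, 71.1]), 'long-axis deg', np.float32(153.1), np.int64(545), 'z', np.float64(0.064))
plate (array([549.3, 163.3]), array([170.2, 170.3]), 'long-axis deg', np.float32(105.7), np.int64(4898), 'z', np.float64(0.0205))
phone (array([551.7, 164.9]), array([145.9, 137.3]), 'long-axis deg', np.float32(19.6), np.int64(445), 'z', np.float64(0.022))
blue (array([557. , 135.5]), array([60.3, 17.9]), 'long-axis deg', np.float32(15.3), np.int64(235), 'z', np.float64(0.0664))
tall (array([561.5, 122.1]), array([61.9, 46.1]), 'long-axis deg', np.float32(16.0), np.int64(551), 'z', np.float64(0.0666))
```

Request:
jog_arm(motion="100 -0.082 -0.087 0 0 0 0;100 -0.164 -0.174 0 0 0 0;100 -0.247 -0.262 0 0 0 0;100 -0.329 -0.349 0 0 0 0;100 -0.411 -0.437 0 0 0 0")

```text
time: 1.82
tool_pos: [0.3435, 0.2979, 0.1917]
tool_rot: [0.0, 0.191, 0.982, 0.0]
contact_force: [0.9, 0.1, 0.3]
gripper_width: 0.998
grasp_force: 0.0
```

Request:
jog_arm(motion="100 -0.082 -0.087 0 0 0 0;100 -0.164 -0.174 0 0 0 0;100 -0.247 -0.262 0 0 0 0;100 -0.329 -0.349 0 0 0 0;100 -0.411 -0.437 0 0 0 0")

```text
time: 2.45
tool_pos: [0.452, 0.018, 0.1919]
tool_rot: [0.001, 0.191, 0.982, 0.0]
contact_force: [1.1, -0.1, 0.7]
gripper_width: 0.997
grasp_force: 0.0
```

Request:
jog_arm(motion="100 -0.082 -0.087 0 0 0 0;100 -0.164 -0.174 0 0 0 0;100 -0.247 -0.262 0 0 0 0;100 -0.329 -0.349 0 0 0 0.053;100 -0.35 -0.375 0 0 0 0.053")

```text
time: 3.08
tool_pos: [0.5436, -0.2224, 0.1911]
tool_rot: [-0.0, 0.232, 0.973, -0.0]
contact_force: [-0.3, 0.5, -0.7]
gripper_width: 1.0
grasp_force: 0.0
```

```bash
python3 - <<'E'
from plant import *
from h import *
s=state();print(s['time'],s['tool_pos'],s['tool_rot'],s['contact_force'])
f=grab_frame('wrist');cv2.imwrite('pics/w1.png',f['color'][:,:,::-1])
P,R,G,B,near=masks(f)
print('cam',f['world_from_camera'].round(3).tolist())
print('head',rect(P,near(.56,-.26,.05)&(R>150)&(B<90)&(P[...,2]>.085)))
print('stand',rect(P,near(.56,-.26,.06)&(P[...,2]>.05)&(P[...,2]<.075)))
for t in ['key_top','key']:
  print([(q['p'],q['at']) for q in place_of('wrist',t)])
E
```

```text
3.075 [ 0.5436349  -0.22241528  0.19114068] [-2.76905687e-04  2.31574957e-01  9.72817023e-01 -5.57389485e-05] [-0.29025528  0.511369   -0.69001521]
cam [[0.45, -0.845, -0.288, 0.471], [0.893, 0.426, 0.145, -0.186], [-0.0, -0.323, 0.946, 0.374], [0.0, 0.0, 0.0, 1.0]]
head (array([ 561.2, -260.1]), array([21. , 34.2]), 'long-axis deg', np.float32(152.5), np.int64(844), 'z', np.float64(0.0916))
stand (array([ 561.7, -259.9]), array([49.6, 70.9]), 'long-axis deg', np.float32(153.2), np.int64(2511), 'z', np.float64(0.0657))
[(0.76, [0.5578, -0.2591, 0.0901])]
[(0.74, [0.5603, -0.2594, 0.0123])]
```

View pics/w1.png

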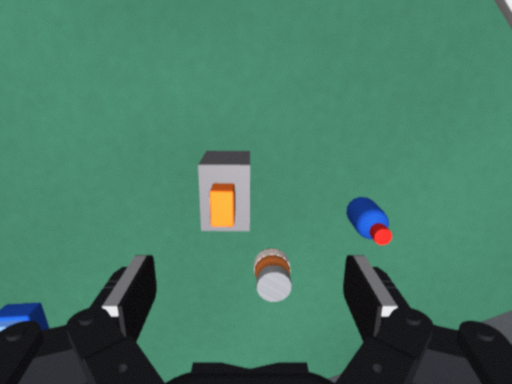

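The wrist picture shows the orange head at px (223,205) centred on the stand, with its edges aligned to the tool axes. I'll descend and grip.

Request:
jog_arm(motion="60 -0.064 -0.052 0 0 0 0;60 -0.064 -0.052 0.1 0 0 0;60 -0.064 -0.052 0.19 0 0 0;60 -0.064 -0.052 0.236 0 0 0;60 -0.064 -0.052 0.24 0 0 0")

```text
time: 3.85
tool_pos: [0.5586, -0.2542, 0.0693]
tool_rot: [-0.002, 0.229, 0.973, 0.001]
contact_force: [0.6, 0.4, 0.4]
gripper_width: 0.598
grasp_force: 0.0
```

Request:
jog_arm(motion="0 0 0 0 0 0 0;0 0 0 0 0 0 0;0 0 0 0 0 0 0;0 0 0 0 0 0 0;0 0 0 0 0 0 0")

```text
time: 4.47
tool_pos: [0.5604, -0.2572, 0.0717]
tool_rot: [0.0, 0.23, 0.973, -0.0]
contact_force: [-0.8, -0.5, 0.5]
gripper_width: 0.004
grasp_force: 0.0
```

```bash
python3 - <<'E'
from plant import *
from h import *
s=state();print(s['time'],s['tool_pos'],s['gripper_width'],s['grasp_force'])
a=grab_frame('wrist')['color'];b=grab_frame('scene')['color']
cv2.imwrite('pics/w2.png',np.hstack([a[150:384,100:420],cv2.resize(b[200:330,100:300],(360,234))])[:,:,::-1])
E
```

```text
4.475 [ 0.56036211 -0.25721746  0.0716955 ] 0.0035437654756522597 0.0
```

View pics/w2.png

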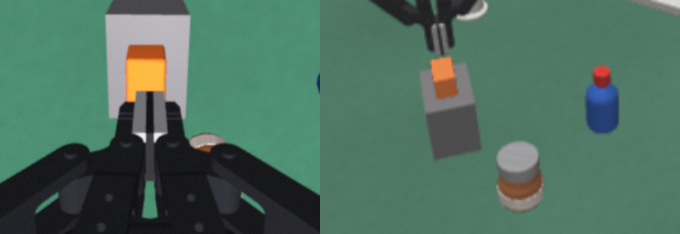

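The fingers closed beside or above the head: it is still upright at px (145,70), ahead of the fingertips at (150,95). I'll measure the offset.

```bash
python3 - <<'E'
from plant import *
from h import *
for c in ['wrist','scene','top']:
    f=grab_frame(c);np.savez('g_'+c,**f);P,R,G,B,near=masks(f)
    m=near(.56,-.26,.06)
    o=m&(R>150)&(B<90)&(R>G+40);print(c,'orange',o.sum(),P[o].min(0).round(3),P[o].max(0).round(3),P[o].mean(0).round(4))
    t=o&(P[...,2]>.086); print(' top',rect(P,t) if t.sum()>4 else t.sum())
    k=m&(P[...,2]>.068)&(abs(R-B)<25)&~o
    print(' fingers',k.sum(),'lowest',P[k][np.argsort(P[k][:,2])[:12]].round(3).tolist())
    T=np.linalg.inv(f['world_from_camera']);q=T[:3,:3]@state()['tool_pos']+T[:3,3];K=f['intrinsics'];print(' TCP px',K[0,0]*q[0]/-q[2]+K[0,2],K[1,1]*-q[1]/-q[2]+K[1,2])
print(state()['tool_pos'],state()['tool_rot'],state()['gripper_width'])
E
```

```text
wrist orange 1848 [ 0.541 -0.274  0.066] [ 0.568 -0.243  0.116] [ 0.5519 -0.2562  0.0883]
 top (array([ 557. , -258.3]), array([21.3, 26. ]), 'long-axis deg', np.float32(152.4), np.int64(1451), 'z', np.float64(0.0914))
 fingers 30598 lowest [[0.551, -0.256, 0.116], [0.555, -0.248, 0.116], [0.551, -0.257, 0.116], [0.554, -0.251, 0.116], [0.55, -0.258, 0.116], [0.555, -0.249, 0.116], [0.551, -0.255, 0.116], [0.551, -0.256, 0.116], [0.554, -0.25, 0.116], [0.552, -0.254, 0.116], [0.553, -0.251, 0.116], [0.549, -0.258, 0.117]]
 TCP px 249.79525099270822 220.03667459902886
scene orange 229 [ 0.542 -0.277  0.067] [ 0.582 -0.245  0.094] [ 0.5675 -0.2638  0.0871]
 top (array([ 561.6, -260.4]), array([21.4, 38.1]), 'long-axis deg', np.float32(154.0), np.int64(161), 'z', np.float64(0.0914))
 fingers 4845 lowest [[0.529, -0.262, 0.068], [0.566, -0.264, 0.113], [0.569, -0.263, 0.114], [0.566, -0.266, 0.114], [0.573, -0.257, 0.116], [0.57, -0.259, 0.116], [0.569, -0.261, 0.116], [0.567, -0.268, 0.116], [0.572, -0.259, 0.116], [0.569, -0.263, 0.116], [0.571, -0.257, 0.117], [0.568, -0.264, 0.117]]
 TCP px 170.1642804322011 244.94471042540496
top orange 1799 [ 0.502 -0.308  0.35 ] [ 0.597 -0.2    0.446] [ 0.5515 -0.2537  0.4249]
 top (array([ 547.9, -249.4]), array([109.9,  55.2]), 'long-axis deg', np.float32(59.2), np.int64(1799), 'z', np.float64(0.4283))
 fingers 189 lowest [[0.571, -0.209, 0.184], [0.572, -0.206, 0.187], [0.573, -0.204, 0.19], [0.571, -0.207, 0.191], [0.57, -0.208, 0.194], [0.572, -0.205, 0.195], [0.589, -0.22, 0.196], [0.571, -0.206, 0.197], [0.571, -0.208, 0.197], [0.591, -0.22, 0.198], [0.575, -0.202, 0.198], [0.577, -0.212, 0.198]]
 TCP px 339.5884710748803 176.8348448501622
[ 0.56022302 -0.25711189  0.0713984 ] [-9.09824540e-05  2.30080368e-01  9.73171627e-01  1.11665379e-05] -0.001912540118174376
```

Wrist and scene depth both put the shut tips at z ≈ 0.115, while the TCP reading says 0.071. So the tips really sit about 43 mm higher than reported, and I'll trust the depth and go down watching the force.

Request:
jog_arm(motion="60 -0.004 -0.004 0 0 0 0;60 -0.004 -0.004 0 0 0 0;60 -0.004 -0.004 0 0 0 0;60 -0.004 -0.004 0.02 0 0 0;60 -0.004 -0.004 0.04 0 0 0")

```text
time: 5.35
tool_pos: [0.561, -0.2596, 0.0506]
tool_rot: [-0.0, 0.23, 0.973, 0.0]
contact_force: [0.3, -0.0, -0.1]
gripper_width: 0.607
grasp_force: 0.0
```

Request:
jog_arm(motion="60 0 0 0.015 0 0 0;60 0 0 0.03 0 0 0;60 0 0 0.042 0 0 0;60 0 0 0.042 0 0 0;60 0 0 0.042 0 0 0")

```text
time: 5.98
tool_pos: [0.5614, -0.2599, 0.0308]
tool_rot: [0.0, 0.23, 0.973, -0.0]
contact_force: [0.5, -0.6, -0.2]
gripper_width: 0.602
grasp_force: 0.0
```

```bash
python3 - <<'E'
from plant import *
from h import *
s=state();print(s['time'],s['tool_pos'],s['contact_force'])
for c in ['wrist','scene']:
    f=grab_frame(c);P,R,G,B,near=masks(f)
    m=near(.56,-.26,.06)
    o=m&(R>150)&(B<90)&(R>G+40)
    k=m&(P[...,2]>.068)&(abs(R-B)<25)&~o
    print(c,' fingers',k.sum(),'lowest',P[k][np.argsort(P[k][:,2])[:40:4]].round(3).tolist())
a=f['color'];cv2.imwrite('pics/w3.png',cv2.resize(a[200:330,100:300],(600,390),interpolation=cv2.INTER_CUBIC)[:,:,::-1])
E
```

```text
5.975 [ 0.56141673 -0.25992339  0.03080196] [ 0.54200199 -0.62756624 -0.16467153]
wrist  fingers 29379 lowest [[0.574, -0.238, 0.074], [0.552, -0.284, 0.074], [0.551, -0.284, 0.075], [0.567, -0.234, 0.075], [0.57, -0.236, 0.075], [0.547, -0.282, 0.075], [0.544, -0.28, 0.076], [0.576, -0.239, 0.076], [0.579, -0.24, 0.076], [0.571, -0.236, 0.076]]
scene  fingers 4248 lowest [[0.558, -0.245, 0.068], [0.568, -0.235, 0.078], [0.559, -0.288, 0.079], [0.585, -0.237, 0.081], [0.583, -0.231, 0.081], [0.582, -0.242, 0.082], [0.557, -0.292, 0.083], [0.557, -0.288, 0.083], [0.573, -0.237, 0.084], [0.551, -0.293, 0.084]]
```

View pics/w3.png

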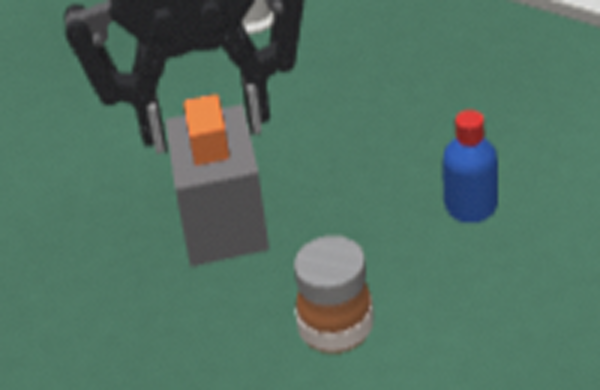

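The fingers straddle the head (px 155 and 255, head at 207) with tips at z ≈ 0.076, clear of the stand top. Closing.

Request:
jog_arm(motion="0 0 0 0 0 0 0;0 0 0 0 0 0 0;0 0 0 0 0 0 0;0 0 0 0 0 0 0;0 0 0 0 0 0 0")

```text
time: 6.7
tool_pos: [0.5616, -0.26, 0.031]
tool_rot: [0.0, 0.23, 0.973, -0.0]
contact_force: [0.1, 0.2, 2.7]
gripper_width: 0.248
grasp_force: 60.7
```

Request:
jog_arm(motion="0 0 0 -0.06 0 0 0;0 0 0 -0.14 0 0 0;0 0 0 -0.22 0 0 0;0 0 0 -0.3 0 0 0;0 0 0 -0.3 0 0 0")

```text
time: 7.32
tool_pos: [0.5632, -0.261, 0.1848]
tool_rot: [0.004, 0.23, 0.973, -0.001]
contact_force: [0.5, -0.3, -0.5]
gripper_width: 0.244
grasp_force: 60.2
```

```bash
python3 - <<'E'
from plant import *
from h import *
s=state();print(s['time'],s['tool_pos'],s['contact_force'],s['joint_pos'])
f=grab_frame('scene');np.savez('k_scene',**f)
a=f['color'];cv2.imwrite('pics/w4.png',cv2.resize(a[150:300,100:300],(800,600),interpolation=cv2.INTER_CUBIC)[:,:,::-1])
print('camera',f['world_from_camera'][:3,3])
E
```

```text
7.325 [ 0.56316459 -0.26096177  0.18478317] [ 0.53508107 -0.30827263 -0.52394967] [-5.53745586e-01  4.12727562e-02  1.63597840e+00 -2.73419422e-05
  1.45692882e+00 -1.66030143e+00]
camera [ 1.08881383 -0.53578001  0.54372097]
```

View pics/w4.png

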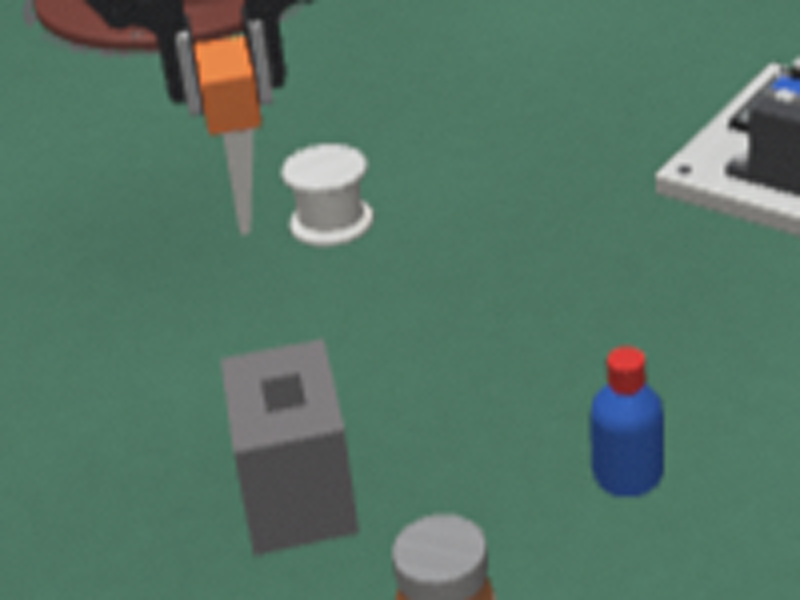

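The shank's left face runs parallel to the verticals and its right face slopes in, so key +y points along tool +y. That means a turn of about 42° aligns it. I'll move to a viewing pose beside the fixture and turn on the way.

Request:
jog_arm(motion="0 0.038 0.111 0 0 0 -0.098;0 0.076 0.222 0 0 0 -0.196;0 0.114 0.333 0 0 0 -0.294;0 0.152 0.444 0 0 0 -0.392;0 0.19 0.556 0 0 0 -0.49")

```text
time: 8.0
tool_pos: [0.5992, 0.0333, 0.1774]
tool_rot: [-0.002, -0.137, 0.991, 0.0]
contact_force: [0.3, -0.3, -0.5]
gripper_width: 0.242
grasp_force: 60.2
```

Request:
jog_arm(motion="0 -0.02 0.1 0 0 0 0;0 -0.04 0.2 0 0 0 0;0 -0.047 0.238 0 0 0 0;0 -0.047 0.238 0 0 0 0;0 -0.047 0.238 0 0 0 0")

```text
time: 8.62
tool_pos: [0.5914, 0.1509, 0.1796]
tool_rot: [-0.001, -0.134, 0.991, -0.0]
contact_force: [0.4, 0.1, -0.4]
gripper_width: 0.24
grasp_force: 60.2
```

```bash
python3 - <<'E'
from plant import *
from h import *
s=state();print(s['time'],s['tool_pos'],s['tool_rot'],s['contact_force'])
f=grab_frame('wrist');np.savez('s_wrist',**f)
cv2.imwrite('pics/w5.png',f['color'][:,:,::-1])
for c in ['wrist','scene']:
  if c=='scene': np.savez('s_scene',**grab_frame('scene'))
  for t in ['key','key_top','slot','stop_edge','wedge_face','fixture']:
    print(c,t,[(round(q['p'],2),np.round(q['at'],4).tolist()) for q in place_of(c,t)[:1]])
P,R,G,B,near=masks(f);n=near(.555,.16,.16)
print('plate',rect(P,n&(abs(P[...,2]-.015)<.005)&(R>130)&(abs(R-B)<30)))
print('blue',rect(P,n&(B>R+60)&(abs(P[...,2]-.067)<.005)))
print('tall',rect(P,near(.56,.12,.05)&(abs(P[...,2]-.067)<.005)))
E
```

```text
8.625 [0.5913921  0.15089584 0.17957625] [-7.21046022e-04 -1.34313037e-01  9.90938630e-01 -3.46911602e-04] [ 0.37272013  0.05008626 -0.38241848]
wrist key [(0.56, [0.5876, 0.1495, 0.161])]
wrist key_top [(0.61, [0.5874, 0.1517, 0.2414])]
wrist slot [(0.63, [0.5692, 0.1202, 0.0701])]
wrist stop_edge [(0.51, [0.5606, 0.1221, -0.0029])]
wrist wedge_face [(0.74, [0.5554, 0.1291, 0.0665])]
wrist fixture [(0.94, [0.5619, 0.1207, -0.0026])]
scene key [(0.67, [0.5474, 0.185, 0.011])]
scene key_top [(0.74, [0.594, 0.15, 0.2388])]
scene slot [(0.79, [0.5597, 0.1318, 0.0652])]
scene stop_edge [(0.66, [0.5645, 0.1173, 0.0744])]
scene wedge_face [(0.77, [0.559, 0.1281, 0.0725])]
scene fixture [(0.58, [0.5651, 0.1231, 0.0025])]
plate (array([552. , 162.5]), array([170.5, 170.2]), 'long-axis deg', np.float32(15.9), np.int64(9835), 'z', np.float64(0.0156))
blue (array([559.6, 134.9]), array([59.8, 17.5]), 'long-axis deg', np.float32(15.6), np.int64(1298), 'z', np.float64(0.0686))
tall (array([563.5, 121.1]), array([59.8, 46.3]), 'long-axis deg', np.float32(15.6), np.int64(3140), 'z', np.float64(0.0687))
```

View pics/w5.png

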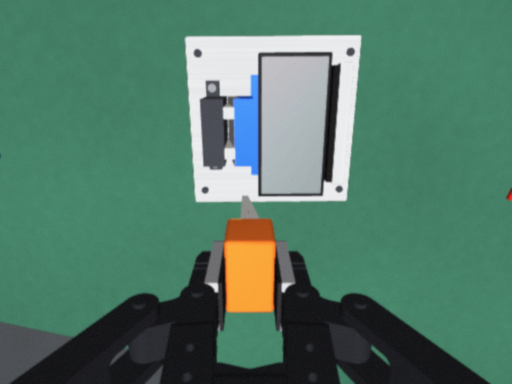

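The wrist view shows the dark back stop (px 201–224), the slot between the white cheeks at about (229,130), the blue jaw from 234, and the key held at (250,260) with its tip at (248,200). Next I'll profile the slot and the key in the same frame.

```bash
python3 - <<'E'
from h import *
f=np.load('s_wrist.npz');P,R,G,B,near=masks(f)
a=np.radians(15.6);ex=np.array([np.cos(a),np.sin(a)]);ey=np.array([-ex[1],ex[0]])
o=np.array([.5625,.1235]);X=(P[...,:2]-o)@ex*1000;Y=(P[...,:2]-o)@ey*1000;Z=P[...,2]*1000
for v in (126,129,132):
  print(v,[(u,round(X[v,u]),round(Y[v,u],1),round(Z[v,u]),R[v,u],B[v,u]) for u in range(220,242)])
# slot extent in x: look along column 229
print([(v,round(X[v,229]),round(Y[v,229]),round(Z[v,229]),R[v,229]) for v in range(95,165,3)])
m=near(.56,.12,.06)&(abs(Z-68)<4)
print('tall X',np.percentile(X[m],[1,99]),'Y',np.percentile(Y[m],[1,99]))
dk=m&(R<90)&(B<90); print('stop X',np.percentile(X[dk],[2,98]),'Y',np.percentile(Y[dk],[2,98]))
h=near(.59,.15,.05)&(R>150)&(B<90)&(Z>225)
t=h&(Z>np.median(Z[h])-3)
print('head',rect(P,t),'XY',np.percentile(X[t],[1,50,99]),np.percentile(Y[t],[1,50,99]))
k=near(.59,.15,.05)&(Z>150)&(abs(R-B)<30)
i=np.argsort(np.where(k,np.mgrid[:384,:512][0],999).ravel())[:40]
print('tip',[(j//512,j%512,round(X.ravel()[j]),round(Y.ravel()[j],1),round(Z.ravel()[j])) for j in i[::3]])
c=cv2.resize(f['color'][85:175,190:270],None,fx=6.5,fy=6.5,interpolation=cv2.INTER_CUBIC);cv2.imwrite('pics/w6.png',c[:,:,::-1])
E
```

```text
126 [(220, -6, np.float64(-8.6), 68, np.int64(76), np.int64(87)), (221, -7, np.float64(-7.7), 69, np.int64(76), np.int64(86)), (222, -6, np.float64(-6.8), 68, np.int64(74), np.int64(83)), (223, -6, np.float64(-5.9), 68, np.int64(61), np.int64(69)), (224, -5, np.float64(-5.7), 61, np.int64(37), np.int64(41)), (225, -4, np.float64(-5.5), 51, np.int64(25), np.int64(28)), (226, -2, np.float64(-5.6), 36, np.int64(37), np.int64(40)), (227, 0, np.float64(-5.5), 22, np.int64(85), np.int64(87)), (228, 1, np.float64(-5.0), 16, np.int64(130), np.int64(133)), (229, -1, np.float64(-3.1), 29, np.int64(105), np.int64(106)), (230, -3, np.float64(-1.5), 40, np.int64(83), np.int64(83)), (231, -4, np.float64(-0.1), 48, np.int64(86), np.int64(85)), (232, -5, np.float64(1.4), 57, np.int64(86), np.int64(93)), (233, -6, np.float64(2.6), 63, np.int64(90), np.int64(146)), (234, -6, np.float64(3.8), 68, np.int64(99), np.int64(227)), (235, -7, np.float64(4.7), 69, np.int64(77), np.int64(246)), (236, -7, np.float64(5.6), 69, np.int64(71), np.int64(249)), (237, -7, np.float64(6.4), 69, np.int64(69), np.int64(248
[... 4215 characters left out ...]
64(196), np.int64(246), 26, np.float64(15.2), 162), (np.int64(197), np.int64(243), 25, np.float64(13.3), 164), (np.int64(197), np.int64(244), 25, np.float64(13.9), 165), (np.int64(198), np.int64(244), 26, np.float64(13.9), 165), (np.int64(198), np.int64(247), 26, np.float64(15.8), 165), (np.int64(198), np.int64(242), 25, np.float64(12.7), 167), (np.int64(199), np.int64(242), 26, np.float64(12.7), 167), (np.int64(199), np.int64(245), 25, np.float64(14.6), 168), (np.int64(200), np.int64(242), 26, np.float64(12.7), 169), (np.int64(200), np.int64(246), 26, np.float64(15.2), 169), (np.int64(200), np.int64(245), 25, np.float64(14.6), 170), (np.int64(201), np.int64(248), 26, np.float64(16.5), 171)]
```

View pics/w6.png

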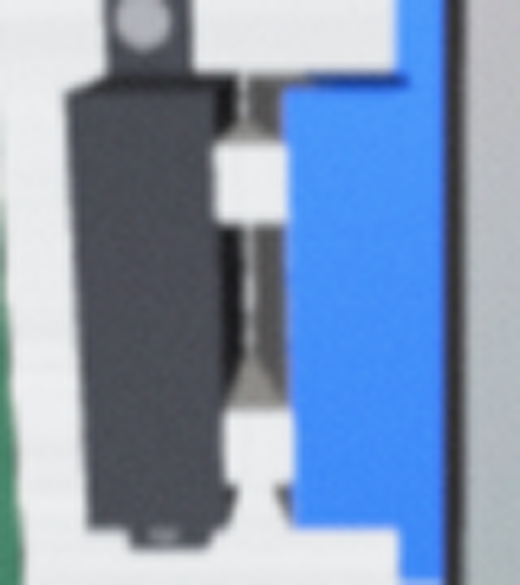

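The slot in this frame has its stop face at Y −5.5, wedge edge at about +3.4 and middle X ≈ 0. The key sits at X 35.3, Y 17.4 with its tip at z ≈ 0.160. Moving over the slot.

Request:
jog_arm(motion="0 0.035 -0.016 0 0 0 0;0 0.07 -0.033 0 0 0 0;0 0.07 -0.033 0.07 0 0 0;0 0.07 -0.033 0.14 0 0 0;0 0.07 -0.033 0.15 0 0 0")

```text
time: 9.95
tool_pos: [0.5599, 0.1268, 0.1024]
tool_rot: [-0.003, -0.135, 0.991, 0.0]
contact_force: [0.4, -0.1, -0.5]
gripper_width: 0.242
grasp_force: 60.2
```

```bash
python3 - <<'E'
from plant import *
from h import *
f=grab_frame('scene');f=grab_frame('scene');fs=f;f=grab_frame('wrist')
s=state();print(s['time'],s['tool_pos'],s['tool_rot'],s['contact_force'])
P,R,G,B,near=masks(f)
a=np.radians(15.6);ex=np.array([np.cos(a),np.sin(a)]);ey=np.array([-ex[1],ex[0]])
o=np.array([.5625,.1235]);X=(P[...,:2]-o)@ex*1000;Y=(P[...,:2]-o)@ey*1000;Z=P[...,2]*1000
h=near(.5625,.1235,.05)&(R>150)&(B<90)&(Z>135);t=h&(Z>np.median(Z[h])-3)
print('head Z',np.median(Z[t]),'XY',np.percentile(X[t],[1,99]),np.percentile(Y[t],[1,99]))
k=near(.5625,.1235,.03)&(Z>74)&(Z<120)&(abs(R-B)<30)&(X>-25)&(X<0)&(abs(Y)<12)
for z in (80,90,100,110):
  q=k&(abs(Z-z)<4)
  if q.sum():print(z,q.sum(),'X',np.median(X[q]),'Y',Y[q].min(),Y[q].max())
v=np.where(k)[0].min() if k.any() else 200
A=cv2.resize(f['color'][130:240,170:310],(400,314),interpolation=cv2.INTER_CUBIC)
Bm=cv2.resize(fs['color'][130:225,240:360],(397,314),interpolation=cv2.INTER_CUBIC)
cv2.imwrite('pics/w7.png',np.hstack([A,Bm])[:,:,::-1])
E
```

```text
10.1 [0.56299991 0.12716964 0.10669287] [ 7.61128698e-04 -1.35010624e-01  9.90843858e-01 -2.82546207e-05] [ 0.62676591  0.38020233 -1.04548954]
head Z 165.89236690801096 XY [-17.35168888  17.51880529] [-8.00795859 12.66027484]
90 31 X -9.131514303764199 Y -2.475835401600153 2.0370505734369084
100 49 X -9.130220380772656 Y -2.293498685874459 3.2571015904283573
110 70 X -9.10942216223235 Y -2.6687387167591017 4.943944561005752
```

View pics/w7.png

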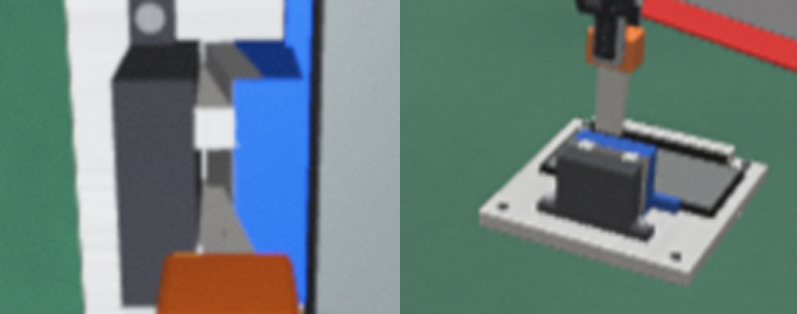

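The wrist crop (left) shows the tip lined up with the slot, slightly toward the jaw; measured Y0 is about 2.4 against a wanted 1. I'll nudge it −1.3 mm and lower.

Request:
jog_arm(motion="0 0.001 -0.0026 0 0 0 0;0 0.001 -0.0026 0.015 0 0 0;0 0.001 -0.0026 0.03 0 0 0;0 0.001 -0.0026 0.045 0 0 0;0 0.001 -0.0026 0.056 0 0 0")

```text
time: 10.72
tool_pos: [0.5617, 0.1256, 0.0765]
tool_rot: [-0.001, -0.135, 0.991, 0.0]
contact_force: [-0.4, 0.5, -0.9]
gripper_width: 0.243
grasp_force: 60.2
```

Request:
jog_arm(motion="0 0 0 0.002 0 0 0;0 0 0 0.004 0 0 0;0 0 0 0.006 0 0 0;0 0 0 0.008 0 0 0;0 0 0 0.01 0 0 0")

```text
time: 11.35
tool_pos: [0.5622, 0.1256, 0.0726]
tool_rot: [0.0, -0.135, 0.991, -0.0]
contact_force: [-0.5, 0.9, -0.5]
gripper_width: 0.241
grasp_force: 60.2
```

Request:
jog_arm(motion="0 0 0 0.002 0 0 0;0 0 0 0.004 0 0 0;0 0 0 0.006 0 0 0;0 0 0 0.008 0 0 0;0 0 0 0.008 0 0 0")

```text
time: 11.98
tool_pos: [0.562, 0.1256, 0.0684]
tool_rot: [-0.0, -0.135, 0.991, 0.0]
contact_force: [0.3, 0.1, -1.1]
gripper_width: 0.24
grasp_force: 60.2
```

Request:
jog_arm(motion="0 0 0 0.002 0 0 0;0 0 0 0.004 0 0 0;0 0 0 0.006 0 0 0;0 0 0 0.006 0 0 0;0 0 0 0.006 0 0 0")

```text
time: 12.6
tool_pos: [0.5621, 0.1255, 0.0654]
tool_rot: [-0.0, -0.135, 0.991, -0.0]
contact_force: [-0.5, -1.0, -1.7]
gripper_width: 0.239
grasp_force: 60.2
```

Request:
jog_arm(motion="55 0 0 0 0 0 0;55 0 0 0 0 0 0;55 0 0 0 0 0 0;55 0 0 0 0 0 0;55 0 0 0 0 0 0")

```text
time: 13.22
tool_pos: [0.5621, 0.1257, 0.0655]
tool_rot: [0.0, -0.135, 0.991, 0.0]
contact_force: [0.2, -0.0, 0.2]
gripper_width: 0.551
grasp_force: 0.0
```

Request:
jog_arm(motion="55 0 0 -0.04 0 0 0;55 0 0 -0.1 0 0 0;0 0 0 -0.16 0 0 0;0 0 0 -0.16 0 0 0;0 0 0 -0.16 0 0 0")

```text
time: 13.85
tool_pos: [0.5619, 0.1256, 0.1454]
tool_rot: [-0.0, -0.135, 0.991, 0.0]
contact_force: [0.5, -0.4, 0.1]
gripper_width: 0.004
grasp_force: 0.0
```

```bash
python3 - <<'E'
from plant import *
from h import *
f=grab_frame('wrist');fs=grab_frame('scene')
s=state();print(s['time'],s['tool_pos'],s['contact_force'],s['gripper_width'])
a=np.radians(15.6);ex=np.array([np.cos(a),np.sin(a)]);ey=np.array([-ex[1],ex[0]]);o=np.array([.5625,.1235])
for n_,g in (('w',f),('s',fs)):
  P,R,G,B,near=masks(g)
  X=(P[...,:2]-o)@ex*1000;Y=(P[...,:2]-o)@ey*1000;Z=P[...,2]*1000
  h=near(.5625,.1235,.05)&(R>120)&(B<90)&(R>G+50)&(Z<140);zt=np.percentile(Z[h],90);t=h&(Z>zt-4)
  print(n_,'head Z',zt,'XY',np.percentile(X[t],[1,99]),np.percentile(Y[t],[1,99]))
  k=near(.5625,.1235,.1)&(Z>zt+8)&(Z<200)&(abs(R-B)<25)
  i=np.argsort(Z[k])[:40:5];print(' tips',np.c_[X[k],Y[k],Z[k]][i].round(0).tolist())
A=cv2.resize(f['color'][130:290,150:350],(400,320),interpolation=cv2.INTER_CUBIC)
Bm=cv2.resize(fs['color'][120:225,240:370],(396,320),interpolation=cv2.INTER_CUBIC)
cv2.imwrite('pics/w8.png',np.hstack([A,Bm])[:,:,::-1])
E
```

```text
13.95 [0.56112425 0.12552708 0.14402145] [-0.311036   -0.15042265  0.429721  ] 0.0014019157748547191
w head Z 119.07791290227688 XY [-17.38951038  15.87386822] [-11.1320602    9.55691373]
 tips [[-9.0, -5.0, 188.0], [-9.0, 1.0, 189.0], [-9.0, -4.0, 189.0], [-10.0, -1.0, 190.0], [-10.0, 2.0, 190.0], [-10.0, -4.0, 190.0], [-10.0, 6.0, 190.0], [-10.0, -3.0, 191.0]]
s head Z 118.19002794968677 XY [-15.54224885  17.38289344] [-11.87694209   9.32914863]
 tips [[-1.0, -3.0, 184.0], [-8.0, -5.0, 186.0], [-0.0, -6.0, 188.0], [11.0, 2.0, 189.0], [11.0, -3.0, 191.0], [2.0, -12.0, 193.0], [-3.0, -11.0, 194.0], [-6.0, -10.0, 195.0]]
```

View pics/w8.png

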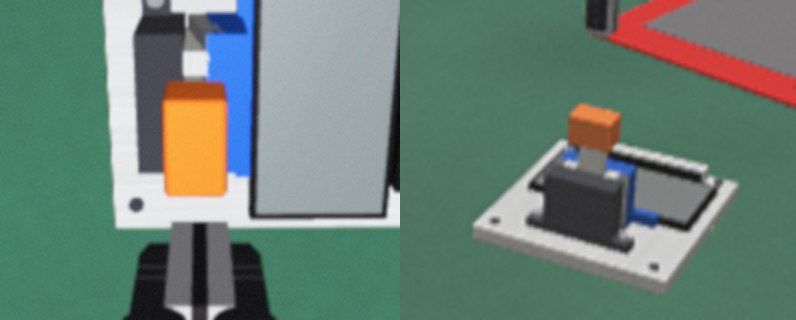

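The key stands alone in the slot, upright, with its head top at z ≈ 0.1185 (tip about 29 mm deep) and its head against the stop side. The shut tips are about 68 mm above it, so I'll come down to just above.

Request:
jog_arm(motion="0 0 -0.004 0.04 0 0 0;0 0 -0.004 0.08 0 0 0;0 0 -0.004 0.11 0 0 0;0 0 -0.004 0.12 0 0 0;0 0 -0.004 0.12 0 0 0")

```text
time: 14.58
tool_pos: [0.5624, 0.1237, 0.085]
tool_rot: [-0.0, -0.135, 0.991, 0.0]
contact_force: [0.7, -0.5, 0.8]
gripper_width: 0.003
grasp_force: 0.0
```

Request:
jog_arm(motion="0 0 0 0.002 0 0 0;0 0 0 0.004 0 0 0;0 0 0 0.006 0 0 0;0 0 0 0.008 0 0 0;0 0 0 0.008 0 0 0")

```text
time: 15.2
tool_pos: [0.5626, 0.1237, 0.0814]
tool_rot: [-0.0, -0.135, 0.991, -0.0]
contact_force: [-0.9, 0.6, -0.4]
gripper_width: 0.002
grasp_force: 0.0
```

Request:
jog_arm(motion="0 0 0 0.002 0 0 0;0 0 0 0.004 0 0 0;0 0 0 0.006 0 0 0;0 0 0 0.008 0 0 0;0 0 0 0.008 0 0 0")

```text
time: 15.82
tool_pos: [0.5629, 0.1237, 0.0777]
tool_rot: [0.0, -0.135, 0.991, 0.0]
contact_force: [0.2, -0.0, 0.6]
gripper_width: 0.001
grasp_force: 0.6
```

Request:
jog_arm(motion="0 0 0 0.001 0 0 0;0 0 0 0.002 0 0 0;0 0 0 0.003 0 0 0;0 0 0 0.004 0 0 0;0 0 0 0.004 0 0 0")

```text
time: 16.45
tool_pos: [0.5629, 0.1237, 0.0758]
tool_rot: [0.0, -0.135, 0.991, 0.0]
contact_force: [-1.3, 0.5, 4.1]
gripper_width: 0.001
grasp_force: 1.9
```

Contact at about 4 N. I'll press on in 2 mm calls.

Request:
jog_arm(motion="0 0 0 0.001 0 0 0;0 0 0 0.002 0 0 0;0 0 0 0.003 0 0 0;0 0 0 0.004 0 0 0;0 0 0 0.004 0 0 0")

```text
time: 17.08
tool_pos: [0.5633, 0.1239, 0.0744]
tool_rot: [0.001, -0.135, 0.991, 0.0]
contact_force: [0.3, 0.4, 5.7]
gripper_width: 0.002
grasp_force: 2.9
```

Request:
jog_arm(motion="0 0 0 0.001 0 0 0;0 0 0 0.002 0 0 0;0 0 0 0.003 0 0 0;0 0 0 0.004 0 0 0;0 0 0 0.004 0 0 0")

```text
time: 17.7
tool_pos: [0.5634, 0.1239, 0.0725]
tool_rot: [0.001, -0.135, 0.991, 0.0]
contact_force: [-0.2, 0.7, 4.7]
gripper_width: -0.002
grasp_force: 2.9
```

Request:
jog_arm(motion="0 0 0 0.001 0 0 0;0 0 0 0.002 0 0 0;0 0 0 0.003 0 0 0;0 0 0 0.004 0 0 0;0 0 0 0.004 0 0 0")

```text
time: 18.32
tool_pos: [0.5638, 0.124, 0.0715]
tool_rot: [0.001, -0.135, 0.991, 0.0]
contact_force: [-1.3, 0.3, 10.0]
gripper_width: 0.0
grasp_force: 5.0
```

Request:
jog_arm(motion="0 0 0 0.001 0 0 0;0 0 0 0.002 0 0 0;0 0 0 0.003 0 0 0;0 0 0 0.004 0 0 0;0 0 0 0.004 0 0 0")

```text
time: 18.95
tool_pos: [0.5646, 0.1242, 0.0711]
tool_rot: [0.002, -0.135, 0.991, 0.0]
contact_force: [-2.8, 1.5, 15.7]
gripper_width: -0.006
grasp_force: 7.6
```

Request:
jog_arm(motion="0 0 0 0.0005 0 0 0;0 0 0 0.001 0 0 0;0 0 0 0.001 0 0 0;0 0 0 0.001 0 0 0;0 0 0 0.001 0 0 0")

```text
time: 19.58
tool_pos: [0.5647, 0.1242, 0.071]
tool_rot: [0.002, -0.135, 0.991, 0.0]
contact_force: [-4.3, 1.2, 16.5]
gripper_width: -0.001
grasp_force: 8.3
```

Request:
jog_arm(motion="0 0 0 -0.005 0 0 0;0 0 0 -0.02 0 0 0;0 0 0 -0.06 0 0 0;0 0 0 -0.1 0 0 0;0 0 0 -0.14 0 0 0")

```text
time: 20.2
tool_pos: [0.563, 0.1237, 0.139]
tool_rot: [0.001, -0.135, 0.991, -0.0]
contact_force: [-0.4, 0.1, 0.5]
gripper_width: 0.001
grasp_force: 0.0
```

```bash
python3 - <<'E'
from plant import *
from h import *
f=grab_frame('wrist');fs=grab_frame('scene')
s=state();print(s['time'],s['tool_pos'],s['contact_force'])
a=np.radians(15.6);ex=np.array([np.cos(a),np.sin(a)]);ey=np.array([-ex[1],ex[0]]);o=np.array([.5625,.1235])
for n_,g in (('w',f),('s',fs)):
  P,R,G,B,near=masks(g)
  X=(P[...,:2]-o)@ex*1000;Y=(P[...,:2]-o)@ey*1000;Z=P[...,2]*1000
  h=near(.5625,.1235,.05)&(R>120)&(B<90)&(R>G+50)&(Z<140);zt=np.percentile(Z[h],90);t=h&(Z>zt-4)
  A=np.c_[X[t],Y[t],np.ones(t.sum())];print(n_,'tilt',np.linalg.lstsq(A,Z[t],rcond=None)[0][:2])
  print(n_,'head Z',zt,'XY',np.percentile(X[t],[1,99]),np.percentile(Y[t],[1,99]))
  b=near(.5625,.1235,.06)&(abs(Z-68)<3)&(B>R+60)&(X<-18)&(X>-29)
  print(' blue Y',np.percentile(Y[b],[2,50,98]) if b.sum() else 0)
s=np.load('s_wrist.npz');P,R,G,B,near=masks(s);X=(P[...,:2]-o)@ex*1000;Y=(P[...,:2]-o)@ey*1000;Z=P[...,2]*1000
b=near(.5625,.1235,.06)&(abs(Z-68)<3)&(B>R+60)&(X<-18)&(X>-29);print('before blue Y',np.percentile(Y[b],[2,50,98]))
A=cv2.resize(f['color'][110:270,150:350],(400,320),interpolation=cv2.INTER_CUBIC)
Bm=cv2.resize(fs['color'][120:225,240:370],(396,320),interpolation=cv2.INTER_CUBIC)
cv2.imwrite('pics/w9.png',np.hstack([A,Bm])[:,:,::-1])
E
```

```text
20.3 [0.56498474 0.12390308 0.14129859] [-0.06934742 -0.39065504  0.79753666]
w tilt [-0.00576473  0.00624999]
w head Z 112.17848638312381 XY [-15.62708247  18.19134345] [-11.1101369    9.50325199]
 blue Y [ 4.70708293 13.24182105 21.15764529]
s tilt [-0.01359334  0.05496815]
s head Z 111.63992372601285 XY [-14.91620705  19.31334003] [-12.9417531    7.87494593]
 blue Y [ 7.20844172 10.98475571 17.72496399]
before blue Y [ 3.29579897 11.81146239 19.62808994]
```

View pics/w9.png

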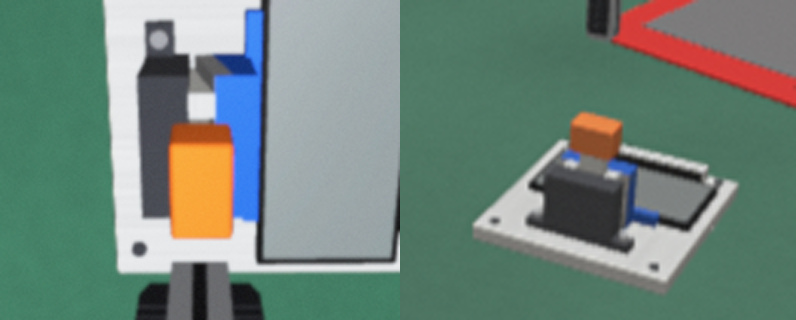

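The key is upright, its head 6.7 mm lower, the jaw has moved about 1.45 mm onto the phone, and the last push was 16.5 N, inside the 14–20 N range. Handing in.

```bash
python3 -c "
from plant import *
print(job_done())"
```

```text
the job is handed in; nothing more can be done
None
```

The job is handed in, and the judge's result was not shown: the key stands upright and tight in the slot after a steady push of about 16.5 N, with the jaw moved about 1.45 mm onto the phone (the clamp force itself was not measured) and the arm clear.

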